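# Lay down the draining lens prism and bolt the pen

### The job

Close up the prism pen for the night: push the tall prism that was left draining on its end in the gateway over backwards into the pen, so that it lies on its broad face on the felt, then push the gate shut and slide its bolt fully home. Do it all by pushing with the fingertips; pick nothing up, do not knock the prism over with the gate, and leave the two lying prisms and everything on the table where they are.

Things in the scene. Friction and masses are not known exactly. Their poses are not given: they have to be found in the camera images.
- pen: Fixed wooden pen with felted edges. Origin on the table under the middle of the gateway, on the line of the shut gate; x into the pen, y along the front to the hinge post. Felt floor 6 mm above the table, x -33 (a threshold before the gate) to 208 mm, y +-165 mm; walls 55 mm high. Gateway y +-90 mm between posts 22 mm square, 86 mm high, on the latch side with the bolt's staple.
- gate_hinge (a point): Point on the gate's upright hinge axis, 39 mm above the table (pen frame x 0, y +90 mm). Its axes turn with the gate: x square to the gate towards its inner side, y along the gate from free end to hinge.
- gate (a joint): Angle of the wooden gate, rad: 0 = shut, at its stop; grows as it swings out towards the robot (clockwise from above), at most 1.35; open at the start. Friction about 0.05 N m: it stays where it is left. It reaches 176 mm from the hinge axis, 10 to 68 mm above the table; its inner face is 7 mm behind the hinge line, its outer face (rails) 11 mm before it.
- gate_face (a point): Point on the gate's outer face, 60 mm from the hinge axis, 39 mm above the table; axes as gate_hinge. A free place to push: the bolt lies farther out, from 97 mm on.
- bolt (a joint): Travel of the steel barrel bolt carried by the gate, m: 0 = drawn back, 0.030 = fully home (end stop), through the staple on the latch post; at the start 0 to 0.005. It slides away from the hinge, along -y of the gate, at about 1.2 N.
- bolt_knob (a point): Centre of the 14 mm ball that ends the bolt's knob, 54 mm above the table, 30 mm out from the gate's outer face, on a level stem 8 mm thick; axes as gate_hinge. The bolt's guides stand 11 mm out from the face. With the gate shut and the bolt drawn the ball is at pen x -41, y -28 mm; home, at y -58 mm.
- prism: Pale glass prism on end in the gateway, in the gate's way: 110 mm tall, 0.3 to 0.4 kg; section: broad face 56 mm wide, flat ridge 16 mm wide towards the robot, 34 mm apart. Origin at its centre, 55 mm above the felt. Own z along its length (up), own x from ridge to broad face (into the pen, up to 0.2 rad askew; straight down once it lies on that face). Topples when leaned about 0.25 rad.
- prism_b: Prism of the same section, 90 mm long, lying on its broad face along one side wall of the pen, 34 mm high; origin under its centre. Leave alone.
- prism_c: Prism of the same section, 75 mm long, lying on its broad face along the other side wall of the pen, 34 mm high; origin under its centre. Leave alone.
- cup: Cream porcelain cup, 72 mm wide, 68 mm high, at the latch side of the pen's front; origin under its centre. Leave alone.
- dividers: Steel dividers lying flat, 176 mm long with the handle stub, 72 mm wide, 9 mm high, on the table at the hinge side of the pen's front; origin on the table near its middle. Leave alone.
- magnifier: Black stand magnifier, 42 mm wide, 42 mm high, in front of the pen on the latch side; origin under its centre. Leave alone.
- brush: Brush, 190 mm long, lying flat far to the left of the pen; origin on the table under its middle. Leave alone.
- bottle: Amber bottle, 60 mm wide, 150 mm high, far to the right; origin under its centre. Leave alone.
- jar: Glass jar with a steel cap, 60 mm wide, 65 mm high, far to the right; origin under its centre. Leave alone.

How it is judged (in metres and radians):
On the way, in this order (a step that is already met when the one before it is completed fails the run):
1. the tall prism lies still on its broad face in the pen while the gate still stands open (angle between prism's own x axis and vertical above 2.95 rad and z of prism in the frame of pen below 0.03 m and linear speed of prism below 0.03 m/s and value of joint gate above 0.45 rad), for 0.2 s.
2. the gate is shut (value of joint gate below 0.035 rad), for 0.1 s.
3. the bolt is home (value of joint bolt above 0.026 m), for 0.1 s.
At the end, for the whole second after the job is handed in: The tall prism lies at rest on its broad face (within 0.19 rad) on the felt inside the pen, the gate is shut (within 0.035 rad), the bolt is home (26 of 30 mm or more), and the two other prisms and all things on the table are within 20 mm of where they stood (angle between prism's own x axis and vertical above 2.95 rad and z of prism in the frame of pen below 0.03 m and x of prism in the frame of pen between 0.03 and 0.18 m and y of prism in the frame of pen between -0.13 and 0.13 m and linear speed of prism below 0.02 m/s and value of joint gate below 0.035 rad and value of joint bolt above 0.026 m and distance of each of prism_b, prism_c, cup, dividers, magnifier, brush, bottle, jar from where it was at the start of the episode below 0.02 m); the robot touches nothing.
It fails at once if the tall prism is lifted (z of prism in the frame of pen above 0.08 m or (angle between prism's own z axis and vertical above 1.4 rad and z of prism in the frame of pen above 0.05 m)).
It fails at once if the tall prism is squeezed or struck hard (contact force between the fingers and prism above 25 N).
It fails at once if a lying prism is disturbed (distance of any of prism_b, prism_c from where it was at the start of the episode above 0.02 m).
It fails at once if something on the table is disturbed (distance of any of cup, dividers, magnifier, brush, bottle, jar from where it was at the start of the episode above 0.02 m).
It also fails if it takes over 48 s, if anything falls off the work surface, if the arm or the gripper's body presses on something with over 40 N, if the wrist force passes 120 N, or if a joint passes its speed limit or range.

### The arm

A 6-joint arm with a two-finger parallel gripper is mounted at the origin on the work surface. World frame = base frame: x ahead of the robot, y to its left, z up, the work surface at z = 0. Lengths are in m, angles in degrees, forces in N, time in s.
With the tool pointing down it reaches from about 0.35 to 0.875 m from the base axis. Payload 4.2 kg.
Tool frame: the origin (TCP) lies between the finger pads; the fingertips stand 8 mm ahead of it and the grasp point (between the pads) lies 11 mm behind it; x points along the fingers, y is the direction in which the jaws open and shut, and the axes are right-handed (so a half turn about x gives the same grasp; the last joint's range is limited). The gripper opens to 87 mm and grips with 3 to 60 N. Pads are 19 mm wide; open, the fingers measure 117 mm over their backs; the gripper's body (75 mm by 190 mm) begins 51 mm behind the grasp point.
Start: joints at [14.817, 22.042, 0.453, 0, -68.411, -14.817], TCP at [0.625, 0, 0.231] pointing down, gripper open.
Joint ranges: [-179.83, 179.83], [-69.29, 118.12], [-61.27, 80.66], [-181.25, 117.63], [-171.15, -9.14], [-177.46, 177.46]. Speed limits (degrees/s): [159.86, 159.86, 180, 180, 180, 180].

### API

Orientations are given as a 3x3 rotation matrix whose columns are the frame's x, y, z axes.
In Python, from station import r gives the robot as it stands. The module is installed in compiled form; this text tells all that it offers.
- The arm moves only by the tool move_arm, never from a script. Its argument "increments" is one flat list of numbers, 7 for each row, row after row: the turn, a rotation vector about the tool's x, y, z in degrees, then the shift along the tool's x, y, z in m, then the finger opening in m, from 0 to 0.087. A call has 1 to 12 rows; each row is the pose to reach, as a shift and turn from the pose commanded when the call began, along the tool's axes at that moment; what a row does not reach only later rows make up. A row lasts 1/12 s, in which the tool goes at most 41.7 mm and 7.16 degrees, less where a joint would pass 70% of its speed; a pose out of reach is approached as far as the arm can. A call with a gripper value outside its range is refused whole. The fingers move at their own pace and stop on an object; the grip force is fixed at half the most. Time passes only in rows, so rows that repeat a pose let the fingers close. It gives the time, the measured TCP pose, the force and the opening at its end, in the units of the state.
- r.sense(): the state, without advancing time (a new reading comes with each control period).
- r.capture(name): name is "scene" or "side" or "wrist"; returns the picture (384x512x3 uint8, red, green, blue); there is no depth.
- r.calibration(name): a dict with "fx", "fy", "cx", "cy" (pixels), "rvec" (rotation vector, rad) and "tvec" (3), from world to camera coordinates, as OpenCV has them; the wrist camera has in their place "tool_from_camera" (4x4, takes a point from camera to tool coordinates, whose origin is the TCP and whose axes are the tool frame's). Camera axes: x right, y down, z forward; pixel columns grow to the right and rows downward; lengths in m; the calibration is good to about 2 mm. A picture is of the moment at which its call begins: read the wrist's pose just before it. calibration takes no time and is no camera call.
- r.finish_job(): hands the job in, once; it reports no verdict.
The state is a dict: "time_s": time; "joints": joint angles; "joint_velocities": joint speeds; "effort": joint torques, N m; "tcp_pos": TCP position; "ee_rot": TCP orientation; "wrist_force": force on the tool from outside, world axes, zero at the start; "moment": the same for the moment, N m; "gripper_width": opening from 0.0 (shut) to 1.0 (fully open).
Only numpy, scipy, OpenCV 4.12 (cv2) and the standard library are available. Lean on these libraries where they do the work, as an engineer would, in place of code of your own. Each camera call takes 0.05 s, during which the arm holds its last target.

## Working session

There is one attempt and no reset: what is moved stays moved. The work goes in short steps, Python scripts to look and compute and a tool call to move; the robot and the scene stay as the last step left them, time stands still between calls to the robot, and variables do not carry over. Pictures are saved under pics/ and viewed, and the job is handed in when it is done.

Besides the shell and the picture viewer there is one more tool, called in YAML: its name, and indented under it one key for each argument. move_arm: Moves the arm, as the interface text tells. Its arguments: {"type":"object","properties":{"increments":{"type":"array","items":{"type":"number"}}},"required":["increments"]}

```bash
mkdir -p pics; python3 - <<'E'
from station import r
import cv2
s=r.sense();print(s)
for n in ("scene","side","wrist"):
    cv2.imwrite(f"pics/{n}0.png",r.capture(n)[:,:,::-1]); print(n,r.calibration(n))
E
```

```text
{'time_s': 0.0, 'joints': array([ 1.48182551e+01,  2.20914446e+01,  3.82972537e-01, -2.85496805e-02,
       -6.84094357e+01, -1.48149781e+01]), 'joint_velocities': array([-0.10415748,  0.01142713,  0.05210969, -0.0677383 , -0.03499599,
       -0.07399459]), 'effort': array([ 5.69075401e-04, -3.90661991e+01,  1.87403029e+01,  4.22001421e+00,
        1.09914420e-02, -1.81494070e-04]), 'tcp_pos': array([6.24448800e-01, 4.49436448e-05, 2.29475308e-01]), 'ee_rot': array([[-2.10789206e-03, -9.99997770e-01,  1.26555170e-04],
       [-7.83835369e-05,  1.26720675e-04,  9.99999989e-01],
       [-9.99997775e-01,  2.10788211e-03, -7.86504756e-05]]), 'wrist_force': array([ 0.53669398, -0.66005949,  0.75153148]), 'moment': array([-0.01105683,  0.08292079,  0.01451507]), 'gripper_width': 1.0037416721119645}
scene {'fx': 405.54595308705166, 'fy': 405.54595308705166, 'cx': 255.62379953435084, 'cy': 191.97600909999767, 'rvec': array([ 0.66049061,  2.57547698, -1.21296978]), 'tvec': array([ 0.51941002, -0.12554544,  1.36097502])}
side {'fx': 459.70120833412915, 'fy': 459.70120833412915, 'cx': 258.4555234416023, 'cy': 186.0816334779063, 'rvec': array([ 2.21228877, -0.56350239,  0.25494734]), 'tvec': array([-0.5037934 ,  0.20887851,  1.14271231])}
wrist {'fx': 268.1812660411455, 'fy': 268.1812660411455, 'cx': 254.40561232855, 'cy': 195.75228678975748, 'tool_from_camera': array([[-1.78692845e-04, -2.45819339e-01,  9.69315646e-01,
        -1.54464536e-01],
       [ 9.99999714e-01, -7.56765691e-04, -7.56703826e-06,
         7.00474919e-04],
       [ 7.35404949e-04,  9.69315367e-01,  2.45819404e-01,
        -6.59741805e-02],
       [ 0.00000000e+00,  0.00000000e+00,  0.00000000e+00,
         1.00000000e+00]])}
```

View pics/scene0.png

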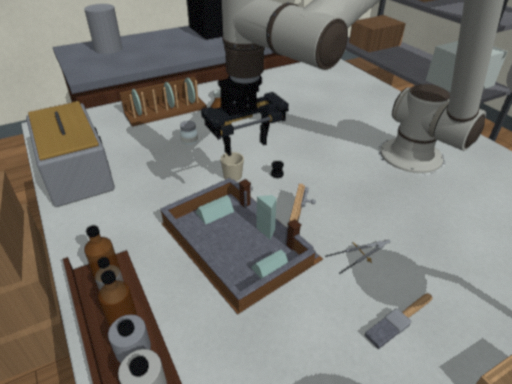

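View pics/side0.png

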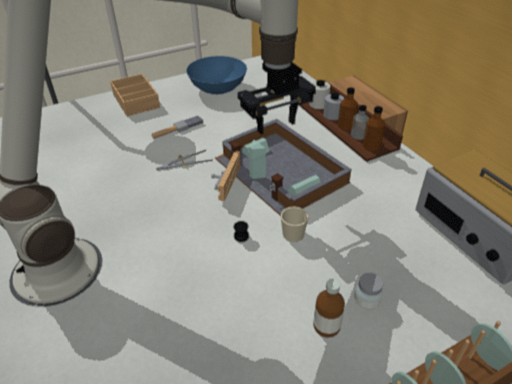

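View pics/wrist0.png

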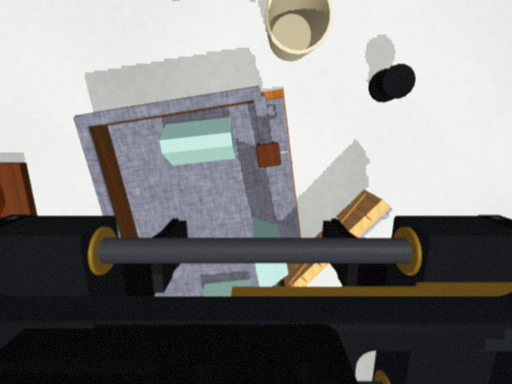

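```bash
python3 - <<'E'
import cv2
a=cv2.imread("pics/scene0.png")[170:310,150:330]; cv2.imwrite("pics/scene0z.png",cv2.resize(a,None,fx=4.4,fy=4.2857,interpolation=cv2.INTER_CUBIC))
a=cv2.imread("pics/side0.png")[115:255,205:365]; cv2.imwrite("pics/side0z.png",cv2.resize(a,None,fx=4,fy=4,interpolation=cv2.INTER_CUBIC))
E
```

```text
(no output)
```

View pics/scene0z.png

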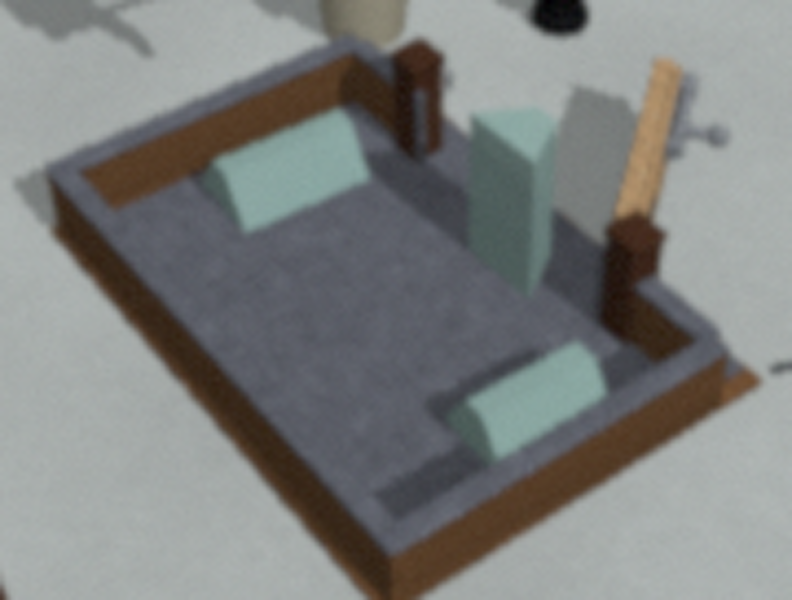

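View pics/side0z.png

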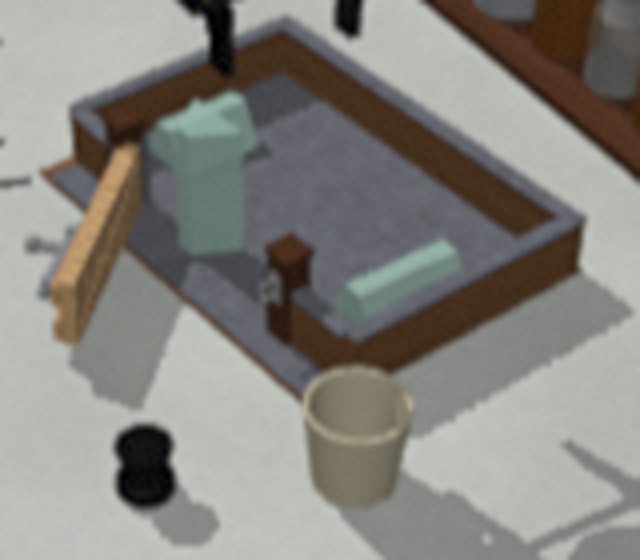

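```bash
cat > h.py <<'E'
import numpy as np,cv2
from station import r
from scipy.optimize import least_squares
C={n:r.calibration(n) for n in("scene","side")}
def proj(n,P):
    c=C[n];K=np.array([[c["fx"],0,c["cx"]],[0,c["fy"],c["cy"]],[0,0,1]])
    return cv2.projectPoints(np.atleast_2d(P).astype(float),c["rvec"],c["tvec"],K,None)[0][:,0]
def zs(u,v): return np.array([150+u/4.4,170+v/4.2857])
def zd(u,v): return np.array([205+u/4,115+v/4])
def Rz(a): c,s=np.cos(a),np.sin(a); return np.array([[c,-s,0],[s,c,0],[0,0,1]])
def pen2w(p,P): return np.atleast_2d(P)@Rz(p[2]).T+[p[0],p[1],0]
E
cat > fit.py <<'E'
from h import *
pts=[("scene",(0,-101,86),zs(418,50)),("scene",(0,101,86),zs(636,232)),("side",(0,-101,86),zd(290,248)),("side",(0,101,86),zd(127,124)),
("scene",(208,-165,55),zs(82,178)),("scene",(208,165,55),zs(388,520)),("side",(208,-165,55),zd(553,210)),("side",(208,165,55),zd(285,37))]
def f(p): return np.concatenate([proj(n,pen2w(p,np.array(P)/1000))[0]-q for n,P,q in pts])
s=least_squares(f,[.6,0,0],loss="soft_l1");p=s.x;print("pen",p,np.degrees(p[2]));print(s.fun.reshape(-1,2).round(1))
cn=np.array([[17,28],[17,-28],[-17,8],[-17,-8]])/1000
# prism in pen frame
pr=[(0,1,zs(535,155)),(1,1,zs(470,120)),(0,0,zs(530,295)),(1,0,zs(470,250)),(2,1,zs(553,115))]
def prp(q,i,t): return pen2w(p,pen2w(q,[*cn[i],0.006+.11*t])[0])[0]
def g(q): return np.concatenate([proj("scene",prp(q,i,t))[0]-x for i,t,x in pr])
s=least_squares(g,[0,0,0],loss="soft_l1");q=s.x;print("prism in pen",q);print(s.fun.reshape(-1,2).round(1))
H=np.array([0,.09,0])
def gp(a,P): return pen2w(p,H+np.array(P)@Rz(-a).T)   # clockwise
gt=[("scene",(-.002,-.176,.068),zs(668,62)),("side",(-.002,-.176,.068),zd(67,283))]
def kb(b,a): return gp(a,(-.041,-.118-b,.054))
kt=[("scene",zs(720,136)),("side",zd(37,244))]
def h(x): return np.concatenate([proj(n,gp(x[0],P))[0]-z for n,P,z in gt]+[proj(n,kb(x[1],x[0]))[0]-z for n,z in kt])
s=least_squares(h,[1,0]);print("gate,bolt",s.x);print(s.fun.reshape(-1,2).round(1))
a,b=s.x
def W(P): return pen2w(p,P)[0].round(4)
print("prism w",W([q[0],q[1],.061]),"yaw",q[2]+p[2])
print("gate free",gp(a,(0,-.176,0)),"hinge",W(H),"knob",kb(b,a))
np.savez("fit.npz",p=p,q=q,a=a,b=b)
import sys
for n in C:
    im=cv2.imread(f"pics/{n}0.png"); x0,y0,fx=(150,170,4.3) if n=="scene" else (205,115,4)
    im=im[y0:y0+140,x0:x0+(180 if n=="scene" else 160)]; im=cv2.resize(im,None,fx=fx,fy=fx)
    def D(Pw,col):
        u=(proj(n,Pw)-[x0,y0]+.5)*fx
        cv2.polylines(im,[u.astype(int).reshape(-1,1,2)],True,col,1)
    for z in(.006,.055): D(pen2w(p,[[0,-.165,z],[.208,-.165,z],[.208,.165,z],[0,.165,z]]),(0,0,255))
    D(pen2w(p,[[-.033,-.165,.006],[0,-.165,.006],[0,.165,.006],[-.033,.165,.006]]),(0,0,255))
    for t in(0,1): D([prp(q,i,t) for i in(0,1,3,2)],(255,0,0))
    for z in(.01,.068): D(np.array([gp(a,P)[0] for P in((.007,0,z),(.007,-.176,z),(-.011,-.176,z),(-.011,0,z))]),(0,255,0))
    for y in(-101,101): D(pen2w(p,np.array([[dx,y+dy,86] for dx,dy in((11,11),(11,-11),(-11,-11),(-11,11))])/1000),(0,255,255))
    cv2.imwrite(f"pics/{n}fit.png",im)
E
python3 fit.py
```

```text
pen [0.59444811 0.06469345 0.13966265] 8.002080515391361
[[-0.3  0.3]
 [-0.8 -0.5]
 [-2.  -0.1]
 [-1.9 -2.3]
 [-2.5 -3.2]
 [ 0.3  0.4]
 [ 0.9  1.9]
 [-1.  -2.7]]
prism in pen [0.01265004 0.01972509 0.11146816]
[[ 0.6  1. ]
 [-0.6 -1.8]
 [ 0.3  0.2]
 [-0.9 -0.4]
 [ 0.4  0.2]]
gate,bolt [0.86363361 0.00237303]
[[-1.2 -1.2]
 [-1.8  0.3]
 [-1.7  0.1]
 [-1.3 -0.2]]
prism w [0.6042 0.086  0.061 ] yaw 0.25113081457767067
gate free [[0.46534308 0.02196119 0.        ]] hinge [0.5819 0.1538 0.    ] knob [[0.471472   0.09079284 0.054     ]]
```

View pics/scenefit.png

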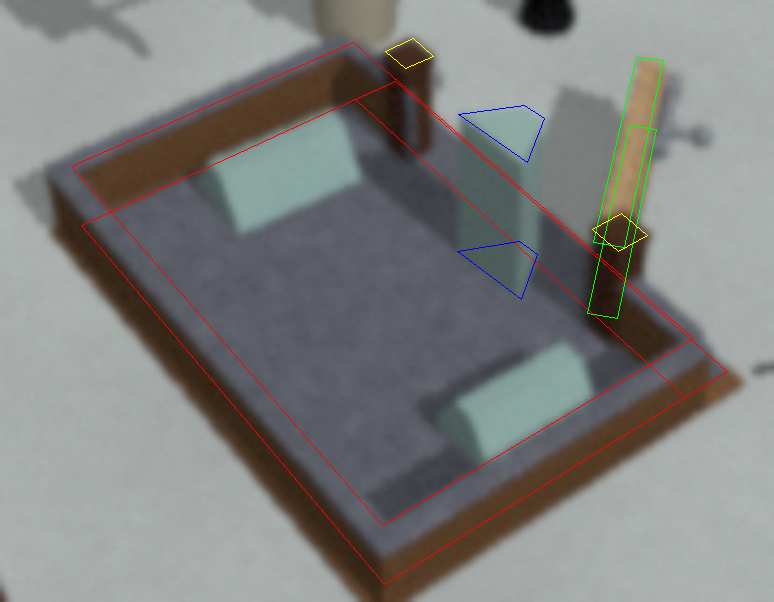

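View pics/sidefit.png

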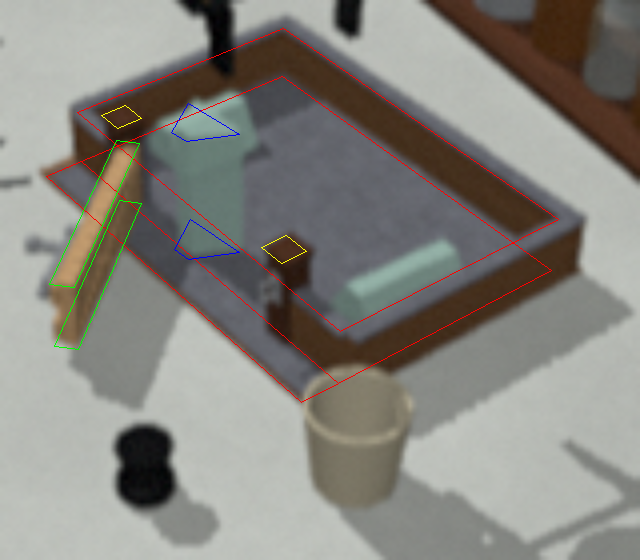

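move_arm:
  increments: [-3,0,0,0,0.015,0.015,0,-6,0,0,0,0.03,0.03,0,-9,0,0,0,0.045,0.045,0,-12,0,0,0.02,0.06,0.06,0,-14.4,0,0,0.04,0.071,0.073,0,-14.4,0,0,0.06,0.071,0.073,0,-14.4,0,0,0.08,0.071,0.073,0,-14.4,0,0,0.1,0.071,0.073,0,-14.4,0,0,0.115,0.071,0.073,0,-14.4,0,0,0.125,0.071,0.073,0,-14.4,0,0,0.131,0.071,0.073,0,-14.4,0,0,0.131,0.071,0.073,0]

```text
time_s: 1.15
tcp_pos: [0.5534, 0.0727, 0.0983]
ee_rot: [[-0.002, -0.969, -0.248], [-0.001, -0.248, 0.969], [-1.0, 0.003, -0.0]]
wrist_force: [-0.4, 0.4, -1.2]
gripper_width: 0.172
```

```bash
cat > look.py <<'E'
import sys
from h import *
t=sys.argv[1]; s=r.sense(); print(s["time_s"],s["tcp_pos"].round(4),s["wrist_force"].round(2),s["gripper_width"]); print(s["ee_rot"].round(3))
a=r.capture("scene")[:,:,::-1][150:310,150:340]; b=r.capture("side")[:,:,::-1][105:265,195:365]
im=np.hstack([cv2.resize(a,None,fx=2.2,fy=2.2,interpolation=2),cv2.resize(b,None,fx=2.2,fy=2.2,interpolation=2)])
if len(sys.argv)>2: im=np.hstack([im[:,:0],im])
cv2.imwrite(f"pics/{t}.png",im)
E
python3 look.py l1
```

```text
1.15 [0.5534 0.0727 0.0983] [-0.43  0.36 -1.22] 0.17228914362194872
[[-0.002 -0.969 -0.248]
 [-0.001 -0.248  0.969]
 [-1.     0.003 -0.   ]]
```

View pics/l1.png

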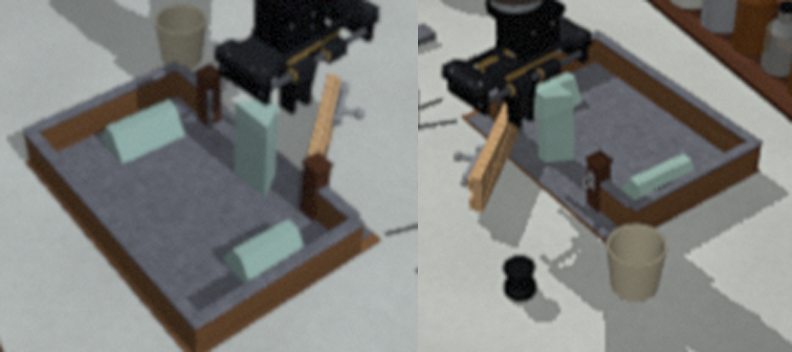

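move_arm:
  increments: [0,0,0,0,0,0,0,0,0,0,0,0,0,0,0,0,0,0,0,0,0,0,0,0,0,-0.003,0,0,0,0,0,0,-0.006,0,0,0,0,0,0,-0.009,0,0,0,0,0,0,-0.012,0,0,0,0,0,0,-0.014,0,0,0,0,0,0,-0.014,0,0]

```text
time_s: 2.0
tcp_pos: [0.5681, 0.0767, 0.0994]
ee_rot: [[0.0, -0.969, -0.249], [-0.0, -0.249, 0.969], [-1.0, -0.0, -0.0]]
wrist_force: [-0.6, -0.6, 1.1]
gripper_width: 0.004
```

```bash
python3 look.py l2; python3 - <<'E'
from h import *
cv2.imwrite("pics/w2.png",r.capture("wrist")[:,:,::-1])
E
```

```text
2.0 [0.5681 0.0767 0.0994] [-0.6  -0.61  1.08] 0.003939232744137764
[[ 0.    -0.969 -0.249]
 [-0.    -0.249  0.969]
 [-1.    -0.    -0.   ]]
```

View pics/l2.png

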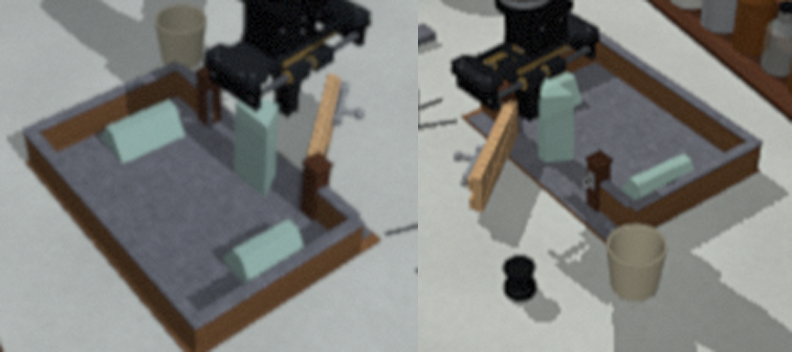

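View pics/w2.png

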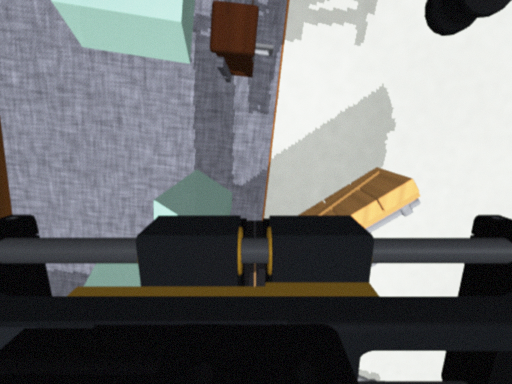

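move_arm:
  increments: [0,0,0,0,-0.003,0,0,0,0,0,0,-0.006,0,0,0,0,0,0,-0.009,0,0,0,0,0,0,-0.012,0,0,0,0,0,0,-0.015,0,0,0,0,0,0,-0.018,0,0,0,0,0,0,-0.021,0,0,0,0,0,0,-0.024,0,0,0,0,0,0,-0.027,0,0,0,0,0,0,-0.03,0,0,0,0,0,0,-0.033,0,0,0,0,0,0,-0.036,0,0]

```text
time_s: 3.15
tcp_pos: [0.6028, 0.0856, 0.0995]
ee_rot: [[0.0, -0.969, -0.249], [0.0, -0.249, 0.969], [-1.0, -0.0, 0.0]]
wrist_force: [-0.7, -0.0, 0.3]
gripper_width: 0.004
```

```bash
python3 look.py l3
```

```text
3.15 [0.6028 0.0856 0.0995] [-0.71 -0.01  0.32] 0.0043937020745436085
[[ 0.    -0.969 -0.249]
 [ 0.    -0.249  0.969]
 [-1.    -0.     0.   ]]
```

View pics/l3.png

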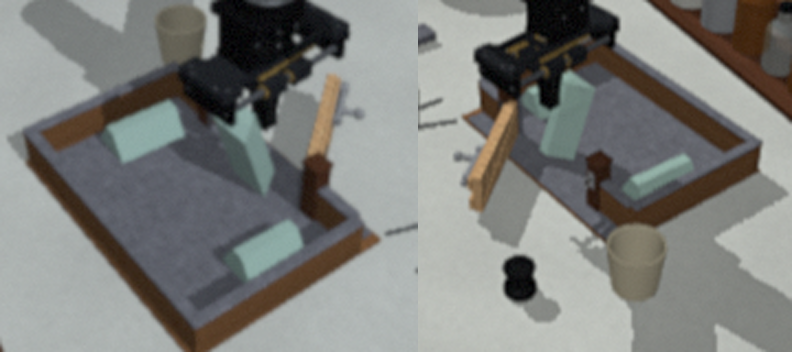

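move_arm:
  increments: [0,0,0,0,-0.003,0,0,0,0,0,0,-0.006,0,0,0,0,0,0,-0.009,0,0,0,0,0,0,-0.009,0,0,0,0,0,0,-0.009,0,0,0,0,0,0,-0.009,0,0,0,0,0,0,-0.009,0,0,0,0,0,0,-0.009,0,0]

```text
time_s: 3.92
tcp_pos: [0.611, 0.0877, 0.0996]
ee_rot: [[-0.0, -0.969, -0.249], [-0.0, -0.249, 0.969], [-1.0, 0.0, -0.0]]
wrist_force: [-0.7, 1.2, -1.1]
gripper_width: 0.004
```

```bash
python3 look.py l4
```

```text
3.9167 [0.611  0.0877 0.0996] [-0.72  1.19 -1.12] 0.0037467972065192605
[[-0.    -0.969 -0.249]
 [-0.    -0.249  0.969]
 [-1.     0.    -0.   ]]
```

View pics/l4.png

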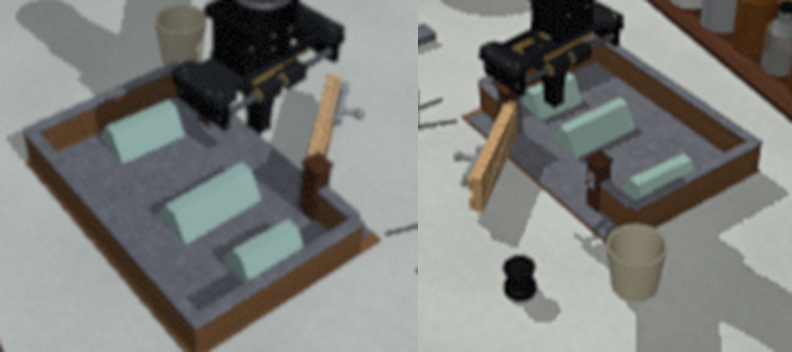

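```bash
cat > plan.py <<'E'
from h import *
from scipy.spatial.transform import Rotation as Ro
d=np.load("fit.npz");p=d["p"];H=np.array([0,.09,0])
def gw(a,x,y,z):  # gate frame -> world pos, tool yaw
    P=pen2w(p,H+np.array([x,y,z])@Rz(-a).T)[0]; P[2]=z; return P,p[2]-a
def toolR(yaw): # tool x down, tool -y along yaw
    c,s=np.cos(yaw),np.sin(yaw); y=np.array([-c,-s,0]);x=np.array([0,0,-1.]); return np.stack([x,y,np.cross(x,y)],1)
def inc(P,yaw,s=None):
    s=s or r.sense(); R=s["ee_rot"]
    return np.r_[np.degrees(Ro.from_matrix(R.T@toolR(yaw)).as_rotvec()),R.T@(P-s["tcp_pos"])]
E
python3 - <<'E'
from plan import *
for c in(.02,):
  P,y=gw(.864,-.026-c,-.06,.043); print(P,np.degrees(y),inc(P,y).round(4))
print(r.sense()["tcp_pos"])
E
```

```text
[0.50770976 0.13936221 0.043     ] -41.50147298391177 [5.59016e+01 1.70000e-03 2.00000e-03 5.66000e-02 8.73000e-02 7.57000e-02]
[0.6110754  0.08769746 0.09959693]
```

move_arm:
  increments: [0,0,0,-0.015,0,0,0,5,0,0,-0.03,0,0,0,10,0,0,-0.03,0.01,0.008,0,15,0,0,-0.03,0.02,0.016,0,21,0,0,-0.03,0.032,0.026,0,27,0,0,-0.03,0.044,0.037,0,33,0,0,-0.03,0.056,0.048,0,39,0,0,-0.03,0.068,0.059,0,45,0,0,-0.03,0.078,0.068,0,51,0,0,-0.03,0.087,0.076,0,55.9,0,0,-0.03,0.087,0.076,0,55.9,0,0,-0.03,0.087,0.076,0]

```text
time_s: 5.02
tcp_pos: [0.5075, 0.14, 0.1299]
ee_rot: [[0.0, -0.749, 0.663], [0.0, 0.663, 0.749], [-1.0, -0.0, 0.0]]
wrist_force: [0.1, 0.2, -0.4]
gripper_width: 0.005
```

```bash
python3 look.py l5; python3 - <<'E'
from plan import *
P,y=gw(.864,-.046,-.06,.043); print(inc(P,y).round(4))
E
```

```text
5.0167 [0.5075 0.14   0.1299] [ 0.05  0.21 -0.39] 0.005319808352003068
[[ 0.    -0.749  0.663]
 [ 0.     0.663  0.749]
 [-1.    -0.     0.   ]]
[ 1.465e-01  2.810e-02  1.510e-02  8.680e-02  1.000e-04 -6.000e-04]
```

View pics/l5.png

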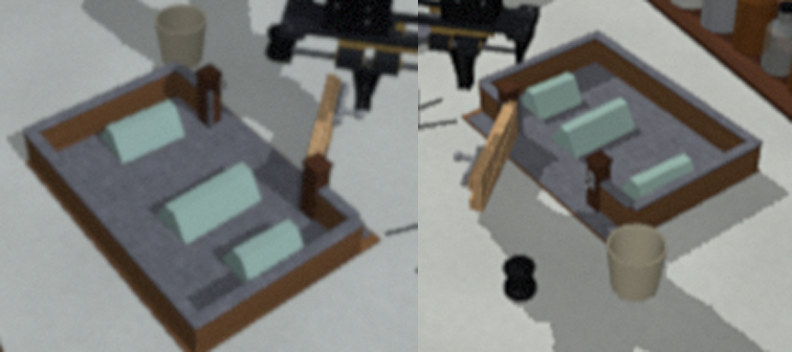

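move_arm:
  increments: [0,0,0,0.015,0,0,0,0,0,0,0.03,0,0,0,0,0,0,0.045,0,0,0,0,0,0,0.06,0,0,0,0,0,0,0.075,0,0,0,0,0,0,0.083,0,0,0,0,0,0,0.087,0,0,0,0,0,0,0.087,0,0,0]

```text
time_s: 5.78
tcp_pos: [0.5079, 0.1393, 0.0418]
ee_rot: [[-0.001, -0.749, 0.662], [-0.001, 0.662, 0.749], [-1.0, 0.0, -0.002]]
wrist_force: [0.4, -0.4, 0.2]
gripper_width: -0.002
```

```bash
python3 look.py l6; python3 - <<'E'
from plan import *
print(inc(*gw(.864,-.026,-.06,.043)).round(4))
for a in np.arange(.8,.29,-.05): print(a.round(2),inc(*gw(a,-.026,-.06,.043)).round(4))
E
```

```text
5.7833 [0.5079 0.1393 0.0418] [ 0.44 -0.42  0.18] -0.0015025198809435513
[[-0.001 -0.749  0.662]
 [-0.001  0.662  0.749]
 [-1.     0.    -0.002]]
[ 0.0336  0.0562  0.0297  0.0001 -0.0197 -0.001 ]
0.8 [-3.6333e+00  5.5300e-02  3.1500e-02  1.0000e-04 -2.3600e-02 -2.5000e-03]
0.75 [-6.4981e+00  5.4500e-02  3.2800e-02  1.0000e-04 -2.6700e-02 -3.5000e-03]
0.7 [-9.3629e+00  5.3700e-02  3.4200e-02  1.0000e-04 -2.9800e-02 -4.4000e-03]
0.65 [-1.22277e+01  5.28000e-02  3.56000e-02  1.00000e-04 -3.30000e-02
 -5.10000e-03]
0.6 [-1.50925e+01  5.20000e-02  3.69000e-02  1.00000e-04 -3.62000e-02
 -5.70000e-03]
0.55 [-1.79573e+01  5.11000e-02  3.83000e-02  1.00000e-04 -3.95000e-02
 -6.10000e-03]
0.5 [-2.0822e+01  5.0200e-02  3.9600e-02  1.0000e-04 -4.2700e-02 -6.3000e-03]
0.45 [-2.36868e+01  4.93000e-02  4.09000e-02  1.00000e-04 -4.60000e-02
 -6.40000e-03]
0.4 [-2.65516e+01  4.83000e-02  4.22000e-02  1.00000e-04 -4.93000e-02
 -6.30000e-03]
0.35 [-2.94164e+01  4.74000e-02  4.35000e-02  1.00000e-04 -5.25000e-02
 -6.00000e-03]
0.3 [-3.22812e+01  4.64000e-02  4.47000e-02  1.00000e-04 -5.58000e-02
 -5.60000e-03]
```

View pics/l6.png

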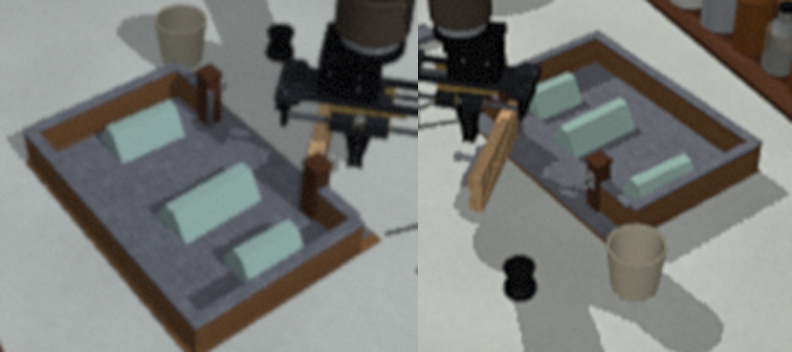

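move_arm:
  increments: [0,0,0,0,-0.007,0,0,0,0,0,0,-0.014,-0.001,0,0,0,0,0,-0.02,-0.001,0,-3.6,0,0,0,-0.0236,-0.0025,0,-6.5,0,0,0,-0.0267,-0.0035,0,-9.4,0,0,0,-0.03,-0.0044,0,-12.2,0,0,0,-0.033,-0.005,0,-15.1,0,0,0,-0.036,-0.0057,0,-18,0,0,0,-0.0395,-0.006,0,-20.8,0,0,0,-0.0427,-0.0063,0,-23.7,0,0,0,-0.046,-0.0064,0,-26.5,0,0,0,-0.0493,-0.0063,0]

```text
time_s: 6.88
tcp_pos: [0.5413, 0.1019, 0.0429]
ee_rot: [[0.001, -0.966, 0.257], [0.001, 0.257, 0.966], [-1.0, -0.0, 0.001]]
wrist_force: [-0.5, 0.9, 0.8]
gripper_width: 0.005
```

```bash
python3 look.py l7; python3 - <<'E'
from plan import *
for a in np.arange(.35,-.11,-.05): print(a.round(2),inc(*gw(a,-.026,-.06,.043)).round(4)[[0,3,4,5]])
E
```

```text
6.8833 [0.5413 0.1019 0.0429] [-0.52  0.95  0.83] 0.005492651003947117
[[ 0.001 -0.966  0.257]
 [ 0.001  0.257  0.966]
 [-1.    -0.     0.001]]
0.35 [-3.0027e+00 -1.0000e-04 -2.6000e-03 -5.0000e-04]
0.3 [-5.8675e+00 -1.0000e-04 -5.7000e-03 -1.6000e-03]
0.25 [-8.7323e+00 -1.0000e-04 -8.9000e-03 -2.5000e-03]
0.2 [-1.15971e+01 -1.00000e-04 -1.20000e-02 -3.30000e-03]
0.15 [-1.44619e+01 -1.00000e-04 -1.52000e-02 -3.80000e-03]
0.1 [-1.73267e+01 -1.00000e-04 -1.85000e-02 -4.30000e-03]
0.05 [-2.01914e+01 -1.00000e-04 -2.17000e-02 -4.50000e-03]
0.0 [-2.30562e+01 -1.00000e-04 -2.50000e-02 -4.60000e-03]
-0.05 [-2.5921e+01 -1.0000e-04 -2.8300e-02 -4.6000e-03]
-0.1 [-2.87858e+01 -1.00000e-04 -3.15000e-02 -4.40000e-03]
```

View pics/l7.png

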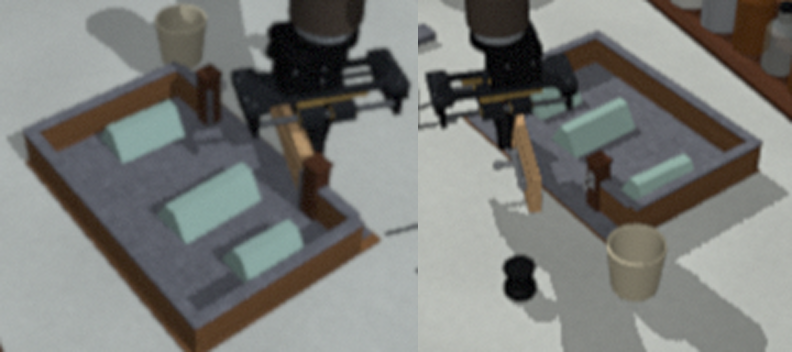

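move_arm:
  increments: [-3,0,0,0,-0.0026,-0.0005,0,-5.9,0,0,0,-0.0057,-0.0016,0,-8.7,0,0,0,-0.0089,-0.0025,0,-11.6,0,0,0,-0.012,-0.0033,0,-14.5,0,0,0,-0.0152,-0.0038,0,-17.3,0,0,0,-0.0185,-0.0043,0,-20,0,0,0,-0.021,-0.0045,0,-23,0,0,0,-0.023,-0.0046,0,-23,0,0,0,-0.025,-0.0046,0,-23,0,0,0,-0.025,-0.0046,0]

```text
time_s: 7.82
tcp_pos: [0.564, 0.0911, 0.0426]
ee_rot: [[0.0, -0.991, -0.137], [0.0, -0.137, 0.991], [-1.0, -0.0, -0.0]]
wrist_force: [0.9, 0.1, -0.1]
gripper_width: 0.005
```

```bash
python3 look.py l8; python3 - <<'E'
from plan import *
for x in(-.026,-.022): print(inc(*gw(0,x,-.06,.043)).round(4))
E
```

```text
7.8167 [0.564  0.0911 0.0426] [ 0.86  0.07 -0.13] 0.005455853046306173
[[ 0.    -0.991 -0.137]
 [ 0.    -0.137  0.991]
 [-1.    -0.    -0.   ]]
[-0.0965  0.0066  0.027  -0.0004 -0.0006 -0.0006]
[-0.0965  0.0066  0.027  -0.0004 -0.0046 -0.0006]
```

View pics/l8.png

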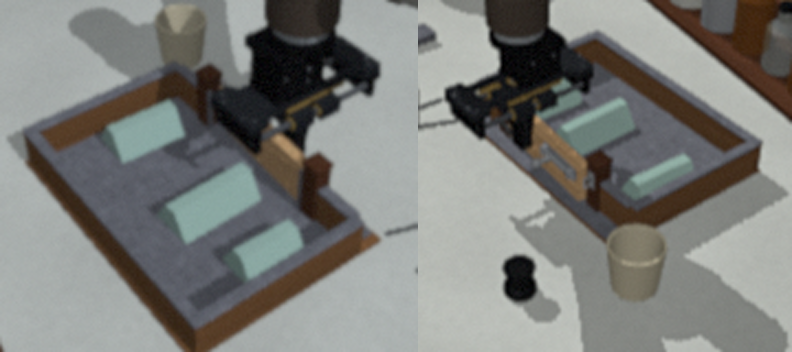

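Nearly shut, with no stop force yet. I'll press in small steps until the stop is felt.

move_arm:
  increments: [0,0,0,0,-0.001,0,0,0,0,0,0,-0.002,0,0,0,0,0,0,-0.003,0,0,0,0,0,0,-0.003,0,0]

```text
time_s: 8.25
tcp_pos: [0.5667, 0.0918, 0.0425]
ee_rot: [[-0.0, -0.99, -0.139], [-0.0, -0.139, 0.99], [-1.0, 0.0, -0.0]]
wrist_force: [-0.1, -0.9, -0.6]
gripper_width: 0.003
```

move_arm:
  increments: [0,0,0,0,-0.001,0,0,0,0,0,0,-0.002,0,0,0,0,0,0,-0.003,0,0,0,0,0,0,-0.003,0,0]

```text
time_s: 8.58
tcp_pos: [0.5676, 0.0917, 0.0424]
ee_rot: [[-0.005, -0.99, -0.139], [-0.001, -0.139, 0.99], [-1.0, 0.005, -0.001]]
wrist_force: [-6.2, -0.6, 3.6]
gripper_width: 0.006
```

```bash
python3 look.py l9
```

```text
8.5833 [0.5676 0.0917 0.0424] [-6.15 -0.62  3.59] 0.006126385660382457
[[-0.005 -0.99  -0.139]
 [-0.001 -0.139  0.99 ]
 [-1.     0.005 -0.001]]
```

View pics/l9.png

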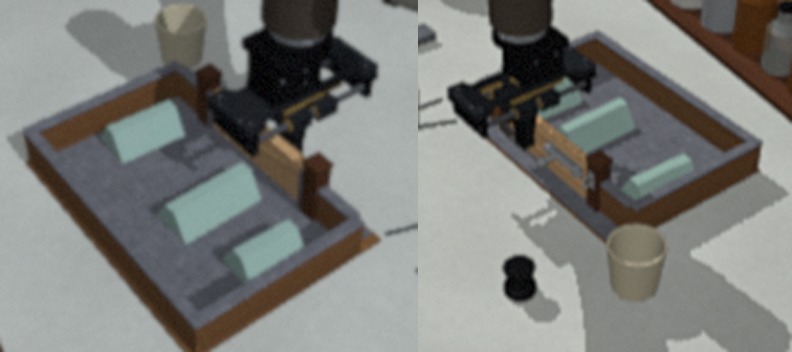

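move_arm:
  increments: [0,0,0,0,0.006,0,0,0,0,0,0,0.012,0,0,0,0,0,0,0.018,0,0,0,0,0,0,0.023,0,0,0,0,0,0,0.023,0,0,0,0,0,0,0.023,-0.008,0,0,0,0,0,0.023,-0.016,0,0,0,0,0,0.023,-0.024,0,0,0,0,0,0.023,-0.03,0,0,0,0,0,0.023,-0.03,0]

```text
time_s: 9.52
tcp_pos: [0.5512, 0.0578, 0.0424]
ee_rot: [[-0.0, -0.991, -0.137], [-0.0, -0.137, 0.991], [-1.0, 0.0, -0.0]]
wrist_force: [-0.3, 0.1, 0.2]
gripper_width: 0.004
```

```bash
python3 look.py l10; python3 - <<'E'
from h import *
a=cv2.imread("pics/l10.png")[100:260,440:640]; cv2.imwrite("pics/l10z.png",cv2.resize(a,None,fx=3.5,fy=3.5))
cv2.imwrite("pics/w10.png",r.capture("wrist")[:,:,::-1])
p=np.load("fit.npz")["p"];print((r.sense()["tcp_pos"]-[p[0],p[1],0])@Rz(p[2]))
E
```

```text
9.5167 [0.5512 0.0578 0.0424] [-0.25  0.13  0.22] 0.003764808340657302
[[-0.    -0.991 -0.137]
 [-0.    -0.137  0.991]
 [-1.     0.    -0.   ]]
[-0.04367134  0.0004237   0.04247973]
```

View pics/l10z.png

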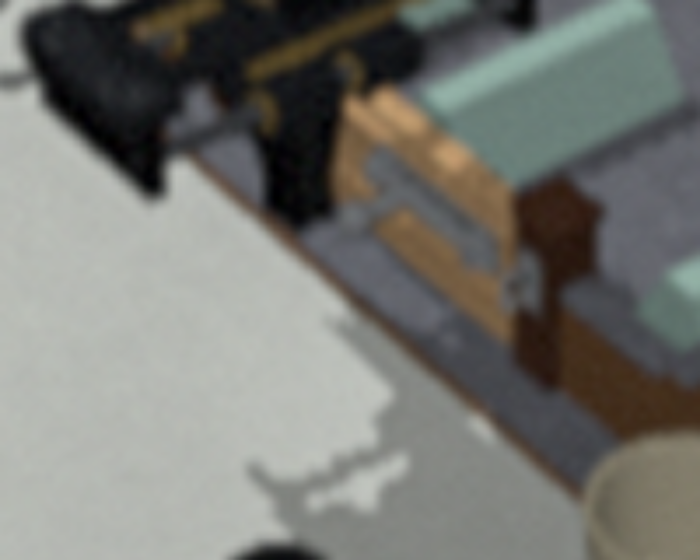

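View pics/w10.png

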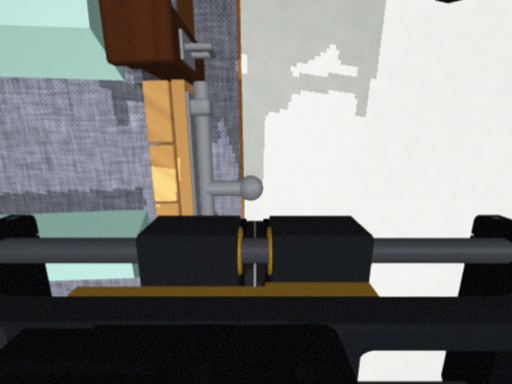

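move_arm:
  increments: [0,0,0,0,0,-0.003,0,0,0,0,0,0,-0.006,0,0,0,0,0,0,-0.009,0,0,0,0,0,0,-0.012,0,0,0,0,0,0,-0.015,0,0,0,0,0,0,-0.018,0,0,0,0,0,0,-0.021,0,0,0,0,0,0,-0.024,0,0,0,0,0,0,-0.027,0,0,0,0,0,0,-0.03,0,0,0,0,0,0,-0.033,0,0,0,0,0,0,-0.036,0]

```text
time_s: 10.67
tcp_pos: [0.5561, 0.0234, 0.0425]
ee_rot: [[0.0, -0.99, -0.139], [0.0, -0.139, 0.99], [-1.0, -0.0, 0.0]]
wrist_force: [-0.1, 1.8, 0.1]
gripper_width: 0.006
```

```bash
python3 look.py l11; python3 - <<'E'
from h import *
cv2.imwrite("pics/w11.png",r.capture("wrist")[:,:,::-1])
E
```

```text
10.6667 [0.5561 0.0234 0.0425] [-0.13  1.79  0.12] 0.006384694487969311
[[ 0.    -0.99  -0.139]
 [ 0.    -0.139  0.99 ]
 [-1.    -0.     0.   ]]
```

View pics/w11.png

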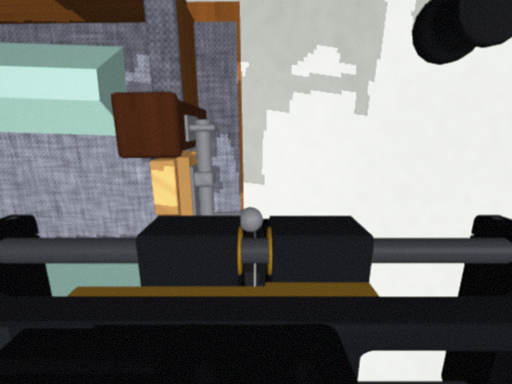

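Bolt is being pushed (ball at (251,219), bolt tip now at the staple). Continue to the end stop.

move_arm:
  increments: [0,0,0,0,0,-0.002,0,0,0,0,0,0,-0.004,0,0,0,0,0,0,-0.006,0,0,0,0,0,0,-0.008,0,0,0,0,0,0,-0.008,0]

```text
time_s: 11.23
tcp_pos: [0.5572, 0.0154, 0.0426]
ee_rot: [[0.0, -0.99, -0.139], [-0.0, -0.139, 0.99], [-1.0, -0.0, -0.0]]
wrist_force: [1.2, 1.5, 0.1]
gripper_width: 0.006
```

move_arm:
  increments: [0,0,0,0,0,-0.002,0,0,0,0,0,0,-0.004,0,0,0,0,0,0,-0.005,0,0,0,0,0,0,-0.005,0]

```text
time_s: 11.57
tcp_pos: [0.5576, 0.014, 0.0425]
ee_rot: [[0.001, -0.99, -0.139], [0.004, -0.139, 0.99], [-1.0, -0.001, 0.004]]
wrist_force: [-3.7, 15.1, 0.8]
gripper_width: 0.008
```

move_arm:
  increments: [0,0,0,0,0,0.008,0,0,0,0,0,0.004,0.016,0,0,0,0,0,0.012,0.024,0,0,0,0,0,0.025,0.024,0,0,0,0,-0.02,0.045,0.024,0,0,0,0,-0.05,0.065,0.024,0,0,0,0,-0.08,0.085,0.024,0,0,0,0,-0.11,0.09,0.024,0,0,0,0,-0.14,0.09,0.024,0,0,0,0,-0.14,0.09,0.024,0,0,0,0,-0.14,0.09,0.024,0]

```text
time_s: 12.48
tcp_pos: [0.4654, 0.0222, 0.1843]
ee_rot: [[0.004, -0.99, -0.139], [0.002, -0.139, 0.99], [-1.0, -0.004, 0.001]]
wrist_force: [0.1, -0.6, -1.5]
gripper_width: 0.005
```

```bash
python3 look.py l12; python3 - <<'E'
from h import *
cv2.imwrite("pics/w12.png",r.capture("wrist")[:,:,::-1])
a=cv2.imread("pics/l12.png")[60:280,440:760]; cv2.imwrite("pics/l12z.png",cv2.resize(a,None,fx=2.5,fy=2.5))
E
```

```text
12.4833 [0.4654 0.0222 0.1843] [ 0.12 -0.55 -1.49] 0.004571015364875801
[[ 0.004 -0.99  -0.139]
 [ 0.002 -0.139  0.99 ]
 [-1.    -0.004  0.001]]
```

View pics/l12.png

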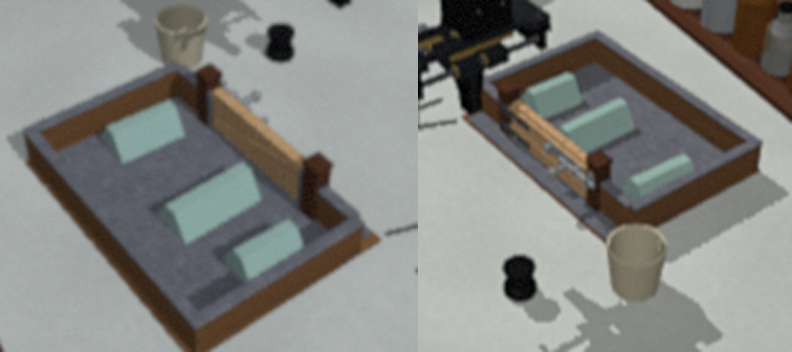

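View pics/l12z.png

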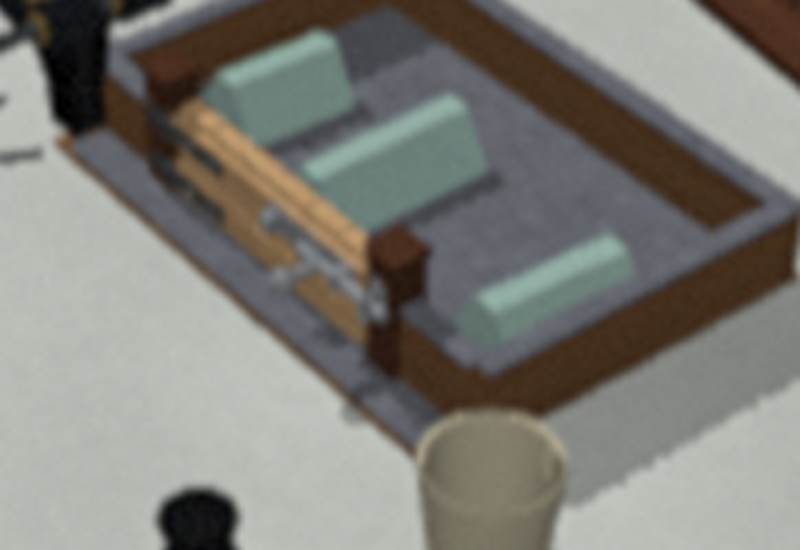

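View pics/w12.png

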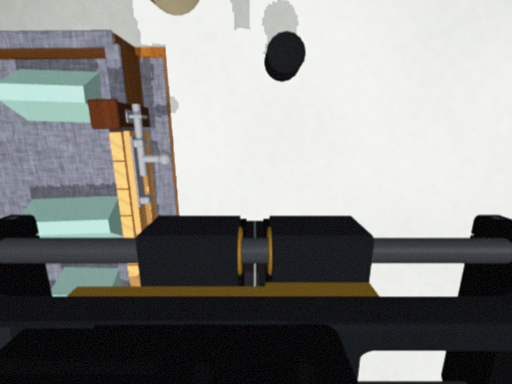

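```bash
python3 - <<'E'
from h import *
p=np.load("fit.npz")["p"]
a=(265.9,194.1);b=(256.5,182.1)
s=least_squares(lambda P:np.r_[proj("scene",P)[0]-a,proj("side",P)[0]-b],[.55,.01,.05]);P=s.x
print(P,s.fun,(P-[p[0],p[1],0])@Rz(p[2]))
E
```

```text
[0.56645784 0.00406461 0.05533142] [-0.77697088  0.01327466 -0.81195736 -0.0261785 ] [-0.03615782 -0.056142    0.05533142]
```

```bash
python3 -c "
from station import r
print(r.finish_job())"
```

```text
the job is handed in; nothing more can be done
None
```

I pushed the tall prism over into the pen with closed fingertips, swung the gate shut and slid the bolt home. I then backed the arm clear and handed the job in at about 12.6 s. No verdict was reported.

What my last checks showed:
- **Prism:** the pictures show it lying on its broad face inside the pen, clear of the gate and of both other prisms. I did not measure its final angle or position.
- **Gate:** it met its stop at about 6 N. The last pictures show it in line with both posts.
- **Bolt:** it met its end stop at about 15 N, and the pictures show it through the staple. The ball measured y −56 mm against −58 mm for fully home. That 2 mm gap is within the 2–4 mm error of my measurements.
- **Other things:** the two lying prisms, cup and magnifier look unmoved in the last pictures. The dividers are only partly in those views. I did not look again at the brush, bottle and jar, but the arm went nowhere near them.

One disagreement: the scene and side cameras differed by about 1.5 pixels (roughly 3 mm) when I located the pen. The ball's x also measured −36 mm against −41 mm nominal. I found the gate and bolt stops by force, so this did not affect them.

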